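Vent the curing dish and lock its lid

ROBOT

A 6-joint arm with a two-finger parallel gripper is mounted at the origin on the work surface. World frame = base frame: x ahead of the robot, y to its left, z up, the work surface at z = 0. Lengths are in mm, angles in rad, forces in N, time in s.
With the tool pointing down it reaches from about 325 to 925 mm from the base axis. Payload 3.1 kg.
Tool frame: the origin (TCP) lies at the very end of the fingers, on their centre line; the grasp point (between the pads) lies 19 mm behind it (manip.tcp_to_grasp is the distance from the TCP to the grasp point, in mm); y points along the fingers, z is the direction in which the jaws open and shut, and the axes are right-handed (so a half turn about y gives the same grasp; the last joint's range is limited). The gripper opens to 85 mm and grips with 20 to 120 N. Pads are 22 mm wide; open, the fingers measure 114 mm over their backs; the gripper's body (76 mm by 85 mm) begins 54 mm behind the grasp point. The pads swing forward as they close: fully open they stand 13 mm farther back than shut.
Start: joints at [-1.45, 0.217, 1.613, -0, 1.311, -0.112], TCP at [144.21, -608.147, 231.3] pointing down, gripper open.
Joint ranges: [-2.75, 2.75], [-0.78, 2.1], [0.31, 2.55], [-1.13, 4.27], [0.13, 2.63], [-2.58, 2.58]. Speed limits (rad/s): [2.79, 2.79, 3.14, 3.14, 3.14, 3.14].

INTERFACE

Orientations are given as [roll, pitch, yaw] about the fixed x, y, z axes, in that order (R = Rz(yaw) Ry(pitch) Rx(roll)).
In Python, from workcell import manip gives the robot as it stands. The module is installed in compiled form; this text tells all that it offers.
- The arm moves only by the tool drive_tool, never from a script. Its argument "moves" is a list of rows, each an object of numbers: "x", "y", "z": the shift along the tool's x, y, z in cm; "rx", "ry", "rz": the turn, a rotation vector about the tool's x, y, z in rad; "hand": the opening, from -1 (shut) to 1 (fully open). A call has 1 to 8 rows; each row is the pose to reach, as a shift and turn from the pose commanded when the call began, along the tool's axes at that moment; what a row does not reach only later rows make up. A row lasts 1/10 s, in which the tool goes at most 50 mm and 8.59 degrees, less where a joint would pass 70% of its speed; a pose out of reach is approached as far as the arm can. A call with a gripper value outside its range is refused whole. The fingers move at their own pace and stop on an object; "force" is the grip in N (left out, the last holds). Time passes only in rows, so rows that repeat a pose let the fingers close. It gives the time, the measured TCP pose, the force and the opening at its end, in the units of the state.
- manip.sense(): the state, without advancing time (a new reading comes with each control period).
- manip.snapshot(name): name is "scene" or "top" or "wrist"; returns the picture (480x640x3 uint8, red, green, blue); there is no depth.
- manip.camera_params(name): a dict with "fx", "fy", "cx", "cy" (pixels), "k1" (the pictures are not rectified: a ray, as slopes to the right and down, at radius r is drawn at 1 + k1 r^2 times it, then the intrinsics apply), "extrinsics" (4x4, takes a point from world to camera coordinates). Camera axes: x right, y down, z forward; pixel columns grow to the right and rows downward; lengths in mm; the calibration is good to about 2 mm. A picture is of the moment at which its call begins: read the wrist's pose just before it. camera_params takes no time and is no camera call; for the wrist camera it gives the pose at the moment of the call.
- manip.hand_in(): hands the job in, once; it reports no verdict.
The state is a dict: "t": time; "q": joint angles; "joint_vel": joint speeds; "joint_efforts": joint torques, N m; "ee_pos": TCP position; "ee_rot": TCP orientation; "wrist_force": force on the tool from outside, world axes, zero at the start; "torque": the same for the moment, N m; "gripper_width": finger opening in mm.
Only numpy, scipy, OpenCV 4.12 (cv2) and the standard library are available. Lean on these libraries where they do the work, as an engineer would, in place of code of your own. Each camera call takes 0.05 s, during which the arm holds its last target. There are 200 camera calls.

TASK

Vent the covered curing dish: by one of the lugs on its lid, raise that edge first while the opposite edge still rests on the dish, then lift the whole lid just clear of the dish, no more than a few centimetres. Lower it gently back without dropping it so that it sits flat and centred on the dish again, then swing the keeper fully home over it. Leave everything else on the table where it is.

Things in the scene. Friction and masses are not known exactly. Their poses are not given: they have to be found in the camera images.
- station: fixed curing station: flat steel base plate 200 mm (x) by 250 mm (y, -105 to +145 mm), 10 mm thick, carrying a shallow round dish (144 mm outside diameter, rim 40 mm above the table) with its axis at the origin, and the 22 mm post of the keeper at x = 0, y = +118 mm. Origin on the table surface under the dish's centre, z up
- dish_rim (a point): centre of the dish's mouth, level with the top of its rim, 40 mm above the table; axes as the station's
- lid: loose grey metal lid of the dish, 0.2 to 0.4 kg: a round plate 159 mm across, 6 mm thick, with a thin skirt hanging 8 mm below it outside the dish (inside diameter 152 mm: 4 mm play all round) and two black lugs on top, on its x axis 48 mm either side of its centre. Origin at the centre of the plate's underside, which rests on the rim (origin 40 mm above the table when seated); z up
- lug_a (a point): middle of the lug on the lid's +x side, 16 mm above the plate's top. Each lug is 20 mm (along the lid's x) by 24 mm (along y) and 32 mm tall; with the lid seated, the plate's top is 46 mm and the lug tops 78 mm above the table
- lug_b (a point): middle of the lug on the lid's -x side, 16 mm above the plate's top
- edge_a (a point): underside of the lid's plate, 72 mm from its centre on the +x side (over the dish's rim, outside lug a)
- edge_b (a point): underside of the lid's plate, 72 mm from its centre on the -x side (over the dish's rim, outside lug b)
- keeper (a joint): angle (rad) of the keeper, a flat steel arm 18 mm wide that turns about the vertical axis of the station's post and reaches 71 mm from it. 0 is fully home at its stop: it points at the dish's centre (station -y) and overhangs the seated lid by about 30 mm. It grows as the arm swings anticlockwise seen from above, out to the station's +x side, up to 1.75
- keeper_knob (a point): middle of the keeper's upright black round knob, 18 mm in diameter and 36 mm tall (58 to 94 mm above the table), on the arm 45 mm from the pivot axis; this point is 76 mm above the table
- keeper_hinge (a point): point on the keeper's vertical pivot axis, 54 mm above the table, mid-thickness of its arm (underside 50, top 58 mm above the table, so 4 mm over the seated lid). The keeper stays where it is left; about 1.5 N at the knob moves it
- disc_1: spare solid black moulded disc lying on the table (bystander), 110 mm across and 10 mm thick, with two square lugs on top; smaller than the lid. Origin at the centre of its underside; it lies close beside the station
- disc_2: spare solid black moulded disc lying on the table (bystander), 110 mm across and 10 mm thick, with two square lugs on top; smaller than the lid. Origin at the centre of its underside
- disc_3: spare solid black moulded disc lying on the table (bystander), 110 mm across and 10 mm thick, with two square lugs on top; smaller than the lid. Origin at the centre of its underside
- scraper: spatula-like scraper lying near the station on the keeper's side (bystander); origin at the middle of its underside
- release: upright bottle of release agent, 64 mm in diameter, 170 mm tall (bystander); origin at the centre of its base
- mallet: hammer lying on the table (bystander); origin at the middle of its underside
- wax: upright can, 76 mm in diameter, 75 mm tall (bystander); origin at the centre of its base
Things that resemble listed ones, but are neither listed nor needed, are in the scene too. Leave any brown or pink look-alike of the lid alone.

How it is judged (in metres and radians):
On the way, in this order (a step that is already met when the one before it is completed fails the run):
1. one lug's edge of the lid is raised at least 10 mm above the rim while the opposite edge still rests on the dish (within 4 mm of the rim) (((z of edge_a in the frame of dish_rim above 0.01 m and z of edge_b in the frame of dish_rim between -0.004 and 0.004 m and horizontal distance between lid and dish_rim below 0.012 m) or (z of edge_b in the frame of dish_rim above 0.01 m and z of edge_a in the frame of dish_rim between -0.004 and 0.004 m and horizontal distance between lid and dish_rim below 0.012 m))), for 0.1 s.
2. the whole lid is clear of the dish: both edges over 9 mm above the rim and no contact (z of each of edge_a, edge_b in the frame of dish_rim above 0.009 m and contact force between lid and station below 0.05 N), for 0.2 s.
3. the lid is back on the dish, flat (0.03 rad), down on the rim (2 mm) and centred (3 mm), and let go (horizontal distance between lid and dish_rim below 0.003 m and angle between lid's own z axis and vertical below 0.03 rad and z of lid in the frame of dish_rim between -0.002 and 0.002 m and contact force between lid and the fingers below 0.1 N), for 0.2 s.
At the end, for the whole second after the job is handed in: The lid lies at rest on the dish, down on the rim within 2 mm, flat within 0.03 rad and centred within 3 mm, and the keeper is home over it (below 0.12 rad), at rest (horizontal distance between lid and dish_rim below 0.003 m and angle between lid's own z axis and vertical below 0.03 rad and z of lid in the frame of dish_rim between -0.002 and 0.002 m and value of joint keeper below 0.12 rad and linear speed of lid below 0.01 m/s and velocity of joint keeper below 0.05 rad/s); the robot touches nothing.
It fails at once if the lid lifted more than 70 mm (its centre above the rim) (z of lid in the frame of dish_rim above 0.07 m).
It fails at once if the lid dropped or flung (faster than 0.4 m/s) (linear speed of lid above 0.4 m/s).
It fails at once if a bystander moved more than 20 mm (distance of any of disc_1, disc_2, disc_3, scraper, release, mallet, wax from where it was at the start of the episode above 0.02 m).
It also fails if it takes over 51 s, if anything falls off the work surface, if the arm or the gripper's body presses on something with over 40 N, if the wrist force passes 120 N, or if a joint passes its speed limit or range.

## Working session

There is one attempt and no reset: what is moved stays moved. The work goes in short steps, Python scripts to look and compute and a tool call to move; the robot and the scene stay as the last step left them, time stands still between calls to the robot, and variables do not carry over. Pictures are saved under pics/ and viewed, about 8 in all and at most 12, crops included, and the job is handed in when it is done.

Besides the shell and the picture viewer there is one more tool, called after ">>>" as name(argument=value, ...), one argument or row to a line, values as JSON. drive_tool: Moves the arm, as the interface text tells. Its arguments: {"type":"object","properties":{"moves":{"type":"array"},"force":{"type":"number"}},"required":["moves"]}

```bash
mkdir -p pics
cat > h.py <<'E'
import numpy as np, cv2
from workcell import manip
def rays(P,uv):
    uv=np.atleast_2d(np.asarray(uv,float))
    d=np.c_[(uv[:,0]-P['cx'])/P['fx'],(uv[:,1]-P['cy'])/P['fy']]
    u=d.copy()
    for _ in range(20): u=d/(1+P['k1']*(u**2).sum(1,keepdims=True))
    E=np.array(P['extrinsics']);R,t=E[:3,:3],E[:3,3]
    return -R.T@t, np.c_[u,np.ones(len(u))]@R
def plane(P,uv,z):
    c,d=rays(P,uv); return c+d*((z-c[2])/d[:,2:])
def proj(P,X):
    X=np.atleast_2d(np.asarray(X,float));E=np.array(P['extrinsics']);c=X@E[:3,:3].T+E[:3,3]
    u=c[:,:2]/c[:,2:];u=u*(1+P['k1']*(u**2).sum(1,keepdims=True))
    return u*[P['fx'],P['fy']]+[P['cx'],P['cy']]
def snap(n,f):
    P=manip.camera_params(n);I=manip.snapshot(n);cv2.imwrite('pics/'+f+'.png',I[:,:,::-1]);return P,I
E
python3 - <<'E'
from h import *
for n in('top','scene'):
    P,I=snap(n,n+'0');print(n,P)
print(manip.sense(),manip.tcp_to_grasp)
E
```

```text
top {'fx': 468.5741172346017, 'fy': 468.5741172346017, 'cx': 322.22629771671336, 'cy': 243.86760829623063, 'k1': -0.039969479493616615, 'extrinsics': array([[-6.74580645e-02, -9.97710712e-01, -4.76909715e-03,
         1.12475045e+01],
       [-9.77220745e-01,  6.70351889e-02, -2.01360124e-01,
         5.20938778e+02],
       [ 2.01218850e-01, -8.92290356e-03, -9.79505669e-01,
         1.01700803e+03],
       [ 0.00000000e+00,  0.00000000e+00,  0.00000000e+00,
         1.00000000e+00]])}
scene {'fx': 460.97844381702294, 'fy': 460.97844381702294, 'cx': 316.2500456816095, 'cy': 236.25349446665035, 'k1': -0.07038955049371233, 'extrinsics': array([[-6.96254648e-01,  7.17761744e-01, -6.89515099e-03,
         3.75642659e+02],
       [ 5.84336546e-01,  5.61196282e-01, -5.86182167e-01,
        -2.69875497e+02],
       [-4.16869602e-01, -4.12161148e-01, -8.10149939e-01,
         1.58151365e+03],
       [ 0.00000000e+00,  0.00000000e+00,  0.00000000e+00,
         1.00000000e+00]])}
{'t': 0.1, 'q': array([-1.45019177e+00,  2.17708480e-01,  1.61480558e+00,  3.49042109e-05,
        1.31132954e+00, -1.12212766e-01]), 'joint_vel': array([-0.00024304, -0.00262301, -0.00436319,  0.00010479, -0.00119999,
       -0.00213862]), 'joint_efforts': array([-8.43037851e-04, -3.98075902e+01, -3.04969132e+01, -1.51591944e-04,
        4.27898514e-03,  4.63024392e-06]), 'ee_pos': array([ 144.13213679, -607.37631821,  230.06374438]), 'ee_rot': array([-1.57302934e+00,  2.85558675e-04, -2.90878464e+00]), 'wrist_force': array([0.4796229 , 0.15774587, 0.10328045]), 'torque': array([ 0.0025987 , -0.00370469,  0.01867249]), 'gripper_width': 85.57556617348219} 18.700000000000003
```

View pics/top0.png

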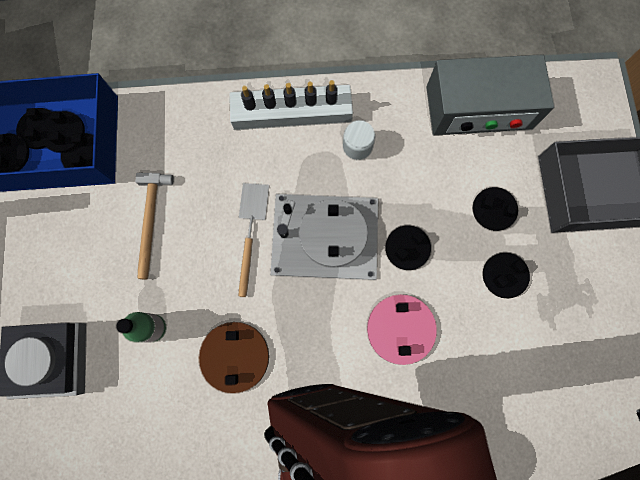

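View pics/scene0.png

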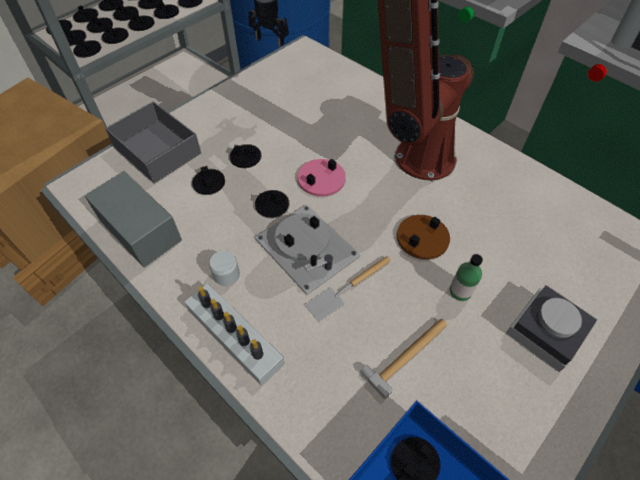

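The station is near (327,237) in top, with lugs at (333,210) and (333,251). The keeper post is near (283,231) and its knob near (287,208). I'll zoom in on it.

Run:
```python
from h import *
a=cv2.imread('pics/top0.png')[180:295,255:435];b=cv2.imread('pics/scene0.png')[195:295,245:401]
a=cv2.resize(a,(540,345),interpolation=2);b=cv2.resize(b,(390,250),interpolation=2)
c=np.zeros((600,540,3),np.uint8);c[:345]=a;c[350:600,:390]=b
cv2.imwrite('pics/c0.png',c)
```

```text
(no output)
```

View pics/c0.png

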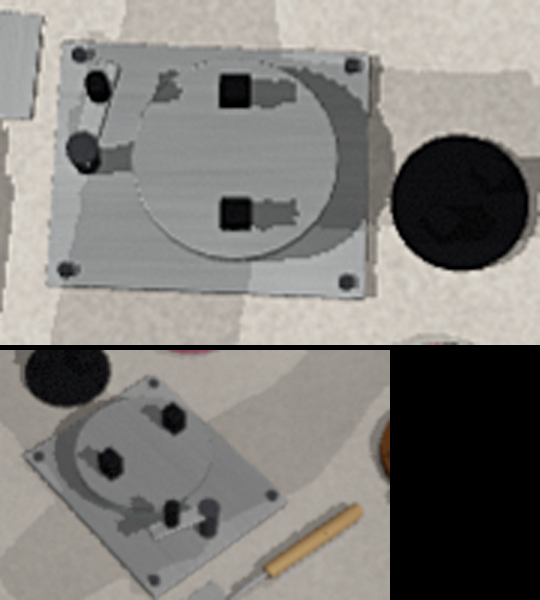

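The crop shows four plate bolts, two lugs at crop (235,91) and (235,213), the post at (83,150) and the keeper's knob at (98,86). The keeper arm is swung out. Next I'll measure these.

```bash
cat > m.py <<'E'
from h import *
def blobs(I,P,X,r=14):
    # dark blob near expected px
    out=[]
    g=I.max(2)
    for u in X:
        x,y=np.round(u).astype(int);m=np.zeros(g.shape,np.uint8);cv2.circle(m,(x,y),r,1,-1)
        m&=(g<45).astype(np.uint8);n,l,s,c=cv2.connectedComponentsWithStats(m)
        if n>1:
            k=1+np.argmax(s[1:,4]);out.append((c[k],s[k]))
    return out
E
python3 - <<'E'
from m import *
P=manip.camera_params('top');I=cv2.imread('pics/top0.png')[:,:,::-1]
f=lambda c:np.array(c)/3+[254.7,179.7]
co=plane(P,f([(63,42),(370,54),(363,298),(50,286)]),10)
bo=plane(P,f([(80,54),(353,66),(347,282),(66,270)]),11)
print(co.round(1),bo.round(1))
# corners in station frame: TL=(+100,145) TR=(100,-105) BR=(-100,-105) BL=(-100,145)
S=np.array([(100,145),(100,-105),(-100,-105),(-100,145)],float)
def fit(S,W):
    a=S-S.mean(0);b=W-W.mean(0);th=np.arctan2((a[:,0]*b[:,1]-a[:,1]*b[:,0]).sum(),(a*b).sum())
    R=np.array([[np.cos(th),-np.sin(th)],[np.sin(th),np.cos(th)]]);t=W.mean(0)-R@S.mean(0);return th,t,np.abs(S@R.T+t-W).max()
print(fit(S,co[:,:2]))
Sb=S*0+np.array([(1,1),(1,0),(0,0),(0,1)])*0
bc=bo[:,:2].mean(0);print('bolt centre',bc)
for c,z in [((235,91),70),((235,213),70),((98,86),80),((83,150),60)]:
    print(c,plane(P,f(c),z).round(1))
for c,s in blobs(I,P,f([(235,91),(235,213),(98,86)])): print(c,s)
P2=manip.camera_params('scene')
print(P2['extrinsics'][2])
# lid edge extremes: top view crop approx left(132,158) right(338,158) top(235,57) bottom(235,260)
print(plane(P,f([(132,158),(338,158),(235,57),(235,260)]),46).round(1))
E
```

```text
[[ 661.5   80.    10. ]
 [ 634.2 -167.4   10. ]
 [ 436.9 -143.8   10. ]
 [ 463.    99.6   10. ]] [[ 650.    66.7   11. ]
 [ 624.8 -152.7   11. ]
 [ 450.2 -132.3   11. ]
 [ 474.6   86.4   11. ]]
(np.float64(-0.1084359102586543), array([546.72321193, -52.78814631]), np.float64(2.5692255931670474))
bolt centre [549.89997314 -32.98826252]
(235, 91) [[593.9 -53.9  70. ]]
(235, 213) [[499.8 -47.1  70. ]]
(98, 86) [[602.1  49.2  80. ]]
(83, 150) [[558.3  64.5  60. ]]
[332.95689655 210.11206897] [328 205  11  11 116]
[333.36538462 250.81730769] [329 246  10  11 104]
[287.22727273 208.63636364] [284 204   8  10  66]
[-4.16869602e-01 -4.12161148e-01 -8.10149939e-01  1.58151365e+03]
[[ 552.7   28.2   46. ]
 [ 541.9 -130.1   46. ]
 [ 628.1  -56.8   46. ]
 [ 468.1  -45.3   46. ]]
```

```bash
cat > p.py <<'E'
from h import *
from scipy.spatial.transform import Rotation as Ro
def shift(target,rot=None):
    s=manip.sense();R=Ro.from_euler('xyz',s['ee_rot']);d=R.inv().apply(np.array(target)-s['ee_pos'])/10
    w=(R.inv()*Ro.from_euler('xyz',rot)).as_rotvec() if rot is not None else None
    print('pos',s['ee_pos'].round(1),'rot',s['ee_rot'].round(3),'shift cm',d.round(2),'turn',None if w is None else w.round(3))
E
python3 -c "
from p import *
shift([505,-50,190],[-np.pi/2,0,np.pi-.075])"
```

```text
pos [ 144.1 -607.4  230.1] rot [-1.573  0.    -2.909] shift cm [-47.97   4.12 -45.9 ] turn [0.002 0.308 0.   ]
```

>>> drive_tool(
  moves=[
    {"x": -3.4, "z": -3.3, "hand": 1},
    {"x": -6.8, "z": -6.6, "ry": 0.04},
    {"x": -10.2, "z": -9.9, "ry": 0.08},
    {"x": -13.6, "z": -13.2, "ry": 0.12},
    {"x": -17, "z": -16.4, "ry": 0.16},
    {"x": -20.4, "z": -19.6, "ry": 0.2},
    {"x": -23.8, "z": -22.8, "ry": 0.25},
    {"x": -27.2, "z": -26, "ry": 0.31},
  ],
)

```text
validation failed for argument at $.mo...
```

```bash
python3 -c "
from p import *
shift([505,-50,190],[-np.pi/2,0,np.pi-.075])"
```

```text
pos [ 144.1 -607.4  230.1] rot [-1.573  0.    -2.909] shift cm [-47.97   4.12 -45.9 ] turn [0.002 0.308 0.   ]
```

>>> drive_tool(
  moves=[
    {"x": -3.4, "y": 0, "z": -3.3, "rx": 0, "ry": 0, "rz": 0, "hand": 1},
    {"x": -6.8, "y": 0, "z": -6.6, "rx": 0, "ry": 0.04, "rz": 0, "hand": 1},
    {"x": -10.2, "y": 0, "z": -9.9, "rx": 0, "ry": 0.08, "rz": 0, "hand": 1},
    {"x": -13.6, "y": 0, "z": -13.2, "rx": 0, "ry": 0.12, "rz": 0, "hand": 1},
    {"x": -17, "y": 0, "z": -16.4, "rx": 0, "ry": 0.16, "rz": 0, "hand": 1},
    {"x": -20.4, "y": 0, "z": -19.6, "rx": 0, "ry": 0.2, "rz": 0, "hand": 1},
    {"x": -23.8, "y": 0, "z": -22.8, "rx": 0, "ry": 0.25, "rz": 0, "hand": 1},
    {"x": -27.2, "y": 0, "z": -26, "rx": 0, "ry": 0.31, "rz": 0, "hand": 1},
  ],
)

```text
t: 0.9
ee_pos: [349.3, -290.5, 230.9]
ee_rot: [-1.571, -0.0, 3.062]
wrist_force: [0.5, -0.6, -0.3]
gripper_width: 85.1
```

```bash
python3 -c "
from p import *
shift([505,-50,190],[-np.pi/2,0,np.pi-.075])"
```

```text
pos [ 349.3 -290.5  230.9] rot [-1.571 -0.     3.062] shift cm [-13.6    4.1  -25.21] turn [ 0.    -0.005  0.   ]
```

>>> drive_tool(
  moves=[
    {"x": -2.3, "y": 0.7, "z": -4.2, "rx": 0, "ry": 0, "rz": 0, "hand": 0.2},
    {"x": -4.6, "y": 1.4, "z": -8.4, "rx": 0, "ry": 0, "rz": 0, "hand": 0.2},
    {"x": -6.9, "y": 2.1, "z": -12.6, "rx": 0, "ry": 0, "rz": 0, "hand": 0.2},
    {"x": -9.2, "y": 2.8, "z": -16.8, "rx": 0, "ry": 0, "rz": 0, "hand": 0.2},
    {"x": -11.5, "y": 3.5, "z": -21, "rx": 0, "ry": 0, "rz": 0, "hand": 0.2},
    {"x": -13.6, "y": 4.1, "z": -25.2, "rx": 0, "ry": 0, "rz": 0, "hand": 0.2},
    {"x": -13.6, "y": 4.1, "z": -25.2, "rx": 0, "ry": 0, "rz": 0, "hand": 0.2},
  ],
)

```text
t: 1.6
ee_pos: [504.9, -46.8, 189.0]
ee_rot: [-1.573, -0.001, 3.071]
wrist_force: [0.2, 0.3, -0.6]
gripper_width: 51.1
```

```bash
python3 -c "
from p import *
shift([505,-50,190],[-np.pi/2,0,np.pi-.075])
P,I=snap('wrist','w1')
np.save('w1.npy',P['extrinsics']);print(P['fx'],P['cx'],P['cy'],P['k1'],-np.array(P['extrinsics'])[:3,:3].T@np.array(P['extrinsics'])[:3,3])
print(proj(P,[[594,-54,78],[500,-47,78],[602,49,94]]))"
```

```text
pos [504.9 -46.8 189. ] rot [-1.573e+00 -1.000e-03  3.071e+00] shift cm [-0.04 -0.1   0.31] turn [0.002 0.004 0.001]
351.9587327988557 324.48344204621003 242.85136216395324 -0.06056188172075529 [581.28313861 -52.21569208 332.07146549]
[[326.95381421 114.67731944]
 [326.28575276 245.91965977]
 [167.83647485 113.91912868]]
```

View pics/w1.png

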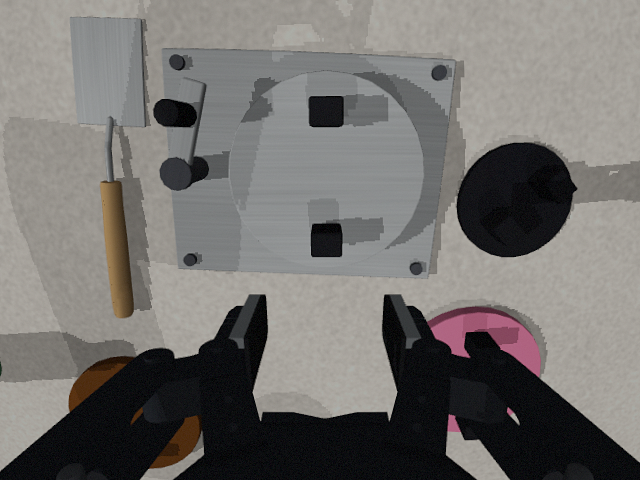

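The wrist view shows the lugs at (326,111) and (326,241), the lid's rim from x≈229 to 424, the knob at (175,112) and the post at (177,173). Next I'll refine the positions.

```bash
cat > lid.py <<'E'
from m import *
from scipy.optimize import least_squares
def measure(I,P,lugs,ctr,yaw0=-.075,rs=(79.5,)):
    g=I.max(2);pts=[]
    for u in lugs:
        x,y=np.round(u).astype(int);m=np.zeros(g.shape,np.uint8);m[y-24:y+24,x-26:x+26]=g[y-24:y+24,x-26:x+26]<50
        n,l,s,c=cv2.connectedComponentsWithStats(m);k=1+np.argmax(s[1:,4]);x0,y0,w,h,_=s[k]
        rect=np.array([(x0-.5,y0+h/2),(x0+w-.5,y0+h/2),(x0+w/2,y0-.5),(x0+w/2,y0+h-.5)])
        W=plane(P,rect,78);print('lug box',s[k],'yL,yR',W[:2,1].round(1),'xTop,xBot',W[2:,0].round(1))
    # lid edge: radial gradient in metric space at z=46
    gr=cv2.cvtColor(I,cv2.COLOR_RGB2GRAY).astype(np.float32)
    E=[]
    for a in np.arange(0,2*np.pi,np.pi/90):
        r=np.arange(72,88,.5);X=np.c_[ctr[0]+r*np.cos(a),ctr[1]+r*np.sin(a),r*0+46]
        uv=proj(P,X).astype(np.float32);v=cv2.remap(gr,uv[:,:1],uv[:,1:],1).ravel()
        d=np.abs(np.gradient(cv2.GaussianBlur(v[:,None],(1,5),0).ravel()));k=np.argmax(d)
        if d[k]>2: E.append(X[k,:2])
    E=np.array(E);c=least_squares(lambda p:np.hypot(*(E-p[:2]).T)-79.5,ctr,loss='soft_l1',f_scale=.7).x
    res=np.hypot(*(E-c).T)-79.5;print('lid centre',c.round(2),'n',len(E),'inl',(abs(res)<1.2).sum());return c
E
python3 - <<'E'
from lid import *
P=manip.camera_params('wrist');P['extrinsics']=np.load('w1.npy');I=cv2.imread('pics/w1.png')[:,:,::-1]
measure(I,P,[(326,111),(326,241)],(547,-51))
b=plane(P,[(177,62),(439,73),(416,268),(190,260)],11);print(b[:,:2].round(1),b.mean(0))
# plate corners
co=plane(P,[(163,49),(456,61),(428,278),(179,268)],10)[:,:2]
print(co.round(1))
S=np.array([(100,145),(100,-105),(-100,-105),(-100,145)],float)
for Q,S_ in((co,S),):
    R,_=cv2.estimateAffinePartial2D(S_,Q);print(R)
    print('origin rigid',Q.mean(0)-np.array([[np.cos(-.11),-np.sin(-.11)],[np.sin(-.11),np.cos(-.11)]])@[0,20])
print('knob top',plane(P,[(166,111)],94),'post',plane(P,[(176,174)],66))
E
```

```text
lug box [ 309   96   35   31 1060] yL,yR [-41.6 -65.4] xTop,xBot [606.4 586.3]
lug box [ 311  223   31   34 1016] yL,yR [-35.4 -58.8] xTop,xBot [518.2 491.5]
lid centre [547.49 -49.52] n 147 inl 104
[[ 650.2   68.9]
 [ 625.  -151.4]
 [ 449.7 -131.8]
 [ 473.4   88.7]] [549.57810974 -31.40948046  11.        ]
[[ 661.7   79.6]
 [ 634.  -166.2]
 [ 437.8 -144.2]
 [ 465.5  101.8]]Traceback (most recent call last):
  File "<stdin>", line 10, in <module>
cv2.error: OpenCV(4.12.0) /io/opencv/modules/calib3d/src/ptsetreg.cpp:1108: error: (-215:Assertion failed) count >= 0 && to.checkVector(2) == count in function 'estimateAffinePartial2D'
```

Run:
```python
from lid import *
P=manip.camera_params('wrist');P['extrinsics']=np.load('w1.npy');I=cv2.imread('pics/w1.png')[:,:,::-1]
gr=cv2.cvtColor(I,cv2.COLOR_RGB2GRAY).astype(np.float32)
def cross(p,n,rng,z):  # strongest gradient along n from p
    t=np.arange(-rng,rng+.1,.25);X=np.c_[np.array(p)+t[:,None]*np.array(n),t*0+z]
    uv=proj(P,X).astype(np.float32);v=cv2.remap(gr,uv[:,:1],uv[:,1:],1).ravel()
    d=np.gradient(cv2.GaussianBlur(v[:,None],(1,7),0).ravel());k=np.argmax(abs(d));return t[k],d[k]
# plate edges
th=-.112;R=np.array([[np.cos(th),-np.sin(th)],[np.sin(th),np.cos(th)]]);o=np.array([547.5,-51.8])
for nm,nrm,pts in(('+x',(1,0),[(100,y) for y in range(-95,140,12)]),('-x',(-1,0),[(-100,y) for y in range(-95,140,12)]),('+y',(0,1),[(x,145) for x in range(-90,95,10)]),('-y',(0,-1),[(x,-105) for x in range(-90,95,10)])):
    q=np.array([cross(R@p+o,R@nrm,7,10) for p in pts]);print(nm,'med',np.median(q[:,0]),q[:,0].round(1))
c=np.array([547.5,-49.5])
for a in range(0,360,15):
    n=(np.cos(np.radians(a)),np.sin(np.radians(a)));t,d=cross(c+79.5*np.array(n),n,5,46);print(a,round(t,2),round(d,1),end=' | ')
print()
for u in[(177,62),(439,73),(416,268),(190,260)]:
    x,y=u;w=gr[y-12:y+13,x-12:x+13];m=(w<np.median(w)-35).astype(np.uint8);n,l,s,ce=cv2.connectedComponentsWithStats(m);k=1+np.argmax(s[1:,4]);uv=ce[k]+[x-12,y-12]
    for z in(10,14): print(s[k,2:],R.T@(plane(P,uv,z)[0,:2]-o),end=' ')
    print()
```

```text
+x med 0.25 [-5.8  0.2  0.5  0.2  0.5  0.5  0.   0.2  0.5  0.   0.2  0.5  0.2  0.2
  0.2  0.2  0.5  0.2  0.2 -4.8]
-x med -0.75 [-5.8 -1.  -0.5 -1.  -0.5 -1.  -0.5 -1.  -0.5 -1.2 -0.8 -0.5 -0.8 -0.5
 -0.8 -1.  -0.8 -0.5 -0.8 -4.2]
+y med -0.25 [-6.  -0.5 -0.5 -0.2 -0.2  0.   0.   0.2  1.2  0.5  0.2 -0.2  0.  -0.8
 -2.2 -0.2 -0.2  0.  -6. ]
-y med -0.5 [ 6.2  5.   4.8  6.2  4.8 -4.2 -0.8 -1.2 -0.5 -1.  -0.5 -1.  -0.8 -1.
  5.8  4.   5.8  5.2 -3.8]
0 0.0 -3.3 | 15 -0.25 -4.4 | 30 0.0 -7.7 | 45 0.25 7.3 | 60 -1.25 2.6 | 75 -0.75 -7.7 | 90 -2.5 2.5 | 105 -1.5 -4.2 | 120 -1.25 -1.4 | 135 -1.75 -1.0 | 150 -2.5 -0.8 | 165 4.25 -2.0 | 180 3.75 -1.6 | 195 -2.75 -1.1 | 210 -2.5 -0.9 | 225 -1.25 -6.2 | 240 -0.75 -5.3 | 255 -0.5 -6.2 | 270 -0.75 -4.6 | 285 -0.25 -6.9 | 300 0.25 -6.8 | 315 0.5 -9.8 | 330 0.75 -10.2 | 345 0.25 -3.9 | 
[ 21  17 251] [ 88.86963455 130.34683823] [ 21  17 251] [ 88.1834303  128.76974577] 
[ 16  16 195] [ 88.80169044 -90.30544968] [ 16  16 195] [ 88.11633003 -89.14212815] 
[ 15  14 149] [-88.28874412 -90.67797833] [ 15  14 149] [-86.77471149 -89.51003013] 
[ 19  13 187] [-88.41432335 129.50452635] [ 19  13 187] [-86.89873108 127.93789507]
```

>>> drive_tool(
  moves=[
    {"x": 0.4, "y": 3, "z": 0, "rx": 0, "ry": 0, "rz": 0, "hand": 0.2},
    {"x": 0.4, "y": 6, "z": 0, "rx": 0, "ry": 0, "rz": 0, "hand": 0.2},
    {"x": 0.4, "y": 9, "z": 0, "rx": 0, "ry": 0, "rz": 0, "hand": 0.2},
    {"x": 0.4, "y": 11.5, "z": 0, "rx": 0, "ry": 0, "rz": 0, "hand": 0.2},
    {"x": 0.4, "y": 13, "z": 0, "rx": 0, "ry": 0, "rz": 0, "hand": 0.2},
    {"x": 0.4, "y": 13, "z": 0, "rx": 0, "ry": 0, "rz": 0, "hand": 0.2},
    {"x": 0.4, "y": 13, "z": 0, "rx": 0, "ry": 0, "rz": 0, "hand": 0.2},
  ],
)

```text
t: 2.35
ee_pos: [499.6, -52.3, 60.5]
ee_rot: [-1.571, -0.0, 3.063]
wrist_force: [-0.3, -0.1, 0.4]
gripper_width: 51.2
```

```bash
python3 -c "
from p import *
shift([500.5,-46.8,51],[-np.pi/2,0,np.pi-.067])
P,I=snap('wrist','w2');np.save('w2.npy',P['extrinsics']);print(proj(P,[[500.5,-46.8,78]]))
J=I[120:480,140:520];cv2.imwrite('pics/w2c.png',J[:,:,::-1])"
```

```text
pos [499.6 -52.3  60.5] rot [-1.571 -0.     3.063] shift cm [-0.05  0.95 -0.55] turn [-0.    -0.011  0.   ]
[[312.11270795 329.87318174]]
```

View pics/w2c.png

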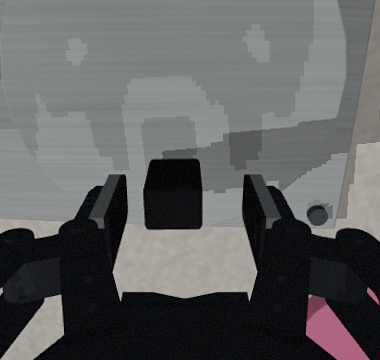

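The lug sits left of the finger centre by about 12 px, which agrees with the computed 5.5 mm. I'll correct for that and descend.

>>> drive_tool(
  moves=[
    {"x": -0.05, "y": 0, "z": -0.55, "rx": 0, "ry": -0.01, "rz": 0, "hand": 0.2},
    {"x": -0.05, "y": 0.5, "z": -0.55, "rx": 0, "ry": -0.01, "rz": 0, "hand": 0.2},
    {"x": -0.05, "y": 0.9, "z": -0.55, "rx": 0, "ry": -0.01, "rz": 0, "hand": 0.2},
    {"x": -0.05, "y": 0.9, "z": -0.55, "rx": 0, "ry": -0.01, "rz": 0, "hand": 0.2},
    {"x": -0.05, "y": 0.9, "z": -0.55, "rx": 0, "ry": -0.01, "rz": 0, "hand": 0.2},
  ],
)

```text
t: 2.9
ee_pos: [500.6, -45.8, 51.1]
ee_rot: [-1.571, -0.001, 3.075]
wrist_force: [0.5, -0.6, 0.2]
gripper_width: 51.4
```

>>> drive_tool(
  moves=[
    {"x": 0, "y": 0, "z": 0, "rx": 0, "ry": 0, "rz": 0, "hand": -0.2},
    {"x": 0, "y": 0, "z": 0, "rx": 0, "ry": 0, "rz": 0, "hand": -0.35},
    {"x": 0, "y": 0, "z": 0, "rx": 0, "ry": 0, "rz": 0, "hand": -0.5},
    {"x": 0, "y": 0, "z": 0, "rx": 0, "ry": 0, "rz": 0, "hand": -0.7},
    {"x": 0, "y": 0, "z": 0, "rx": 0, "ry": 0, "rz": 0, "hand": -0.9},
    {"x": 0, "y": 0, "z": 0, "rx": 0, "ry": 0, "rz": 0, "hand": -0.9},
  ],
  force=70,
)

```text
t: 3.5
ee_pos: [501.2, -46.1, 51.7]
ee_rot: [-1.571, 0.001, 3.074]
wrist_force: [-0.2, -0.5, 2.9]
gripper_width: 23.4
```

```bash
python3 -c "
from p import *
shift([500.5,-46.8,51],[-np.pi/2,0,np.pi-.067]);s=manip.sense();print(s['wrist_force'],s['torque'],s['gripper_width'])"
```

```text
pos [501.2 -46.1  51.7] rot [-1.571e+00  1.000e-03  3.074e+00] shift cm [0.07 0.07 0.08] turn [-0.    -0.    -0.001]
[-0.22984818 -0.52163557  2.90653423] [-0.0961513   0.09644947 -0.05761374] 23.405615283958948
```

>>> drive_tool(
  moves=[
    {"x": -0.05, "y": -0.24, "z": 0, "rx": 0, "ry": 0, "rz": -0.02, "hand": -0.9},
    {"x": -0.08, "y": -0.48, "z": 0, "rx": 0, "ry": 0, "rz": -0.04, "hand": -0.9},
    {"x": -0.11, "y": -0.72, "z": 0, "rx": 0, "ry": 0, "rz": -0.06, "hand": -0.9},
    {"x": -0.15, "y": -0.96, "z": 0, "rx": 0, "ry": 0, "rz": -0.08, "hand": -0.9},
    {"x": -0.18, "y": -1.19, "z": 0, "rx": 0, "ry": 0, "rz": -0.1, "hand": -0.9},
    {"x": -0.2, "y": -1.31, "z": 0, "rx": 0, "ry": 0, "rz": -0.11, "hand": -0.9},
    {"x": -0.2, "y": -1.31, "z": 0, "rx": 0, "ry": 0, "rz": -0.11, "hand": -0.9},
    {"x": -0.2, "y": -1.31, "z": 0, "rx": 0, "ry": 0, "rz": -0.11, "hand": -0.9},
  ],
)

```text
t: 4.3
ee_pos: [503.2, -46.0, 64.2]
ee_rot: [-1.571, -0.109, 3.074]
wrist_force: [1.1, -0.1, -1.9]
gripper_width: 22.8
```

```bash
python3 -c "
from h import *
s=manip.sense();print(s['ee_pos'],s['ee_rot'],s['wrist_force'],s['torque'],s['gripper_width'])
a=snap('scene','s3')[1][195:295,245:401];b=snap('wrist','w3')[1]
c=np.zeros((600,640,3),np.uint8);c[:250,:390]=cv2.resize(a,(390,250),interpolation=2);c[255:600]=b[20:365]
cv2.imwrite('pics/c3.png',c[:,:,::-1])"
```

```text
[503.24992971 -46.03488567  64.20967867] [-1.5708378  -0.10909161  3.07441837] [ 1.07502301 -0.08921808 -1.94057878] [-0.00831154 -0.25126126  0.04445437] 22.76599157851575
```

View pics/c3.png

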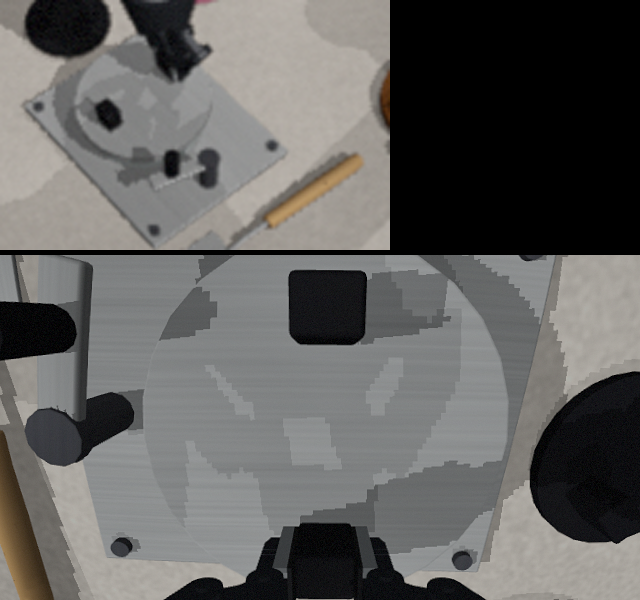

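The pose shows the tilt held at 0.109 rad. The wrist carries only about 2 N, so the far edge is still resting on the dish. Next I'll lift tilted, then level.

>>> drive_tool(
  moves=[
    {"x": 0.03, "y": -0.3, "z": 0, "rx": 0, "ry": 0, "rz": 0, "hand": -0.9},
    {"x": 0.07, "y": -0.6, "z": 0, "rx": 0, "ry": 0, "rz": 0, "hand": -0.9},
    {"x": 0.1, "y": -0.9, "z": 0, "rx": 0, "ry": 0, "rz": 0, "hand": -0.9},
    {"x": 0.14, "y": -1.3, "z": 0, "rx": 0, "ry": 0, "rz": 0, "hand": -0.9},
    {"x": 0.17, "y": -1.55, "z": 0, "rx": 0, "ry": 0, "rz": 0, "hand": -0.9},
    {"x": 0.17, "y": -1.55, "z": 0, "rx": 0, "ry": 0, "rz": 0, "hand": -0.9},
    {"x": 0.17, "y": -1.55, "z": 0, "rx": 0, "ry": 0, "rz": 0, "hand": -0.9},
  ],
)

```text
t: 5.1
ee_pos: [502.9, -46.0, 80.1]
ee_rot: [-1.571, -0.11, 3.074]
wrist_force: [-1.1, -0.6, -3.4]
gripper_width: 23.0
```

```bash
python3 -c "
from h import *
s=manip.sense();print(s['ee_pos'],s['ee_rot'],s['wrist_force'],s['torque'],s['gripper_width'])
P,b=snap('wrist','w4');np.save('w4.npy',P['extrinsics']);a=cv2.imread('pics/w3.png')
for I in(a,b):
    m=(I.max(2)<50).astype(np.uint8);n,l,st,c=cv2.connectedComponentsWithStats(m)
    for k in range(1,n):
        if st[k,4]>800 and 280<c[k][0]<380 and c[k][1]<200: print(st[k],c[k])
"
```

```text
[502.92527571 -46.02579354  80.13287723] [-1.5707899  -0.10974562  3.07440796] [-1.10635649 -0.55997814 -3.40592617] [ 0.01342095  0.04597229 -0.01700402] 23.031413522813136
[ 289   35   78   75 5564] [327.01419842  71.106578  ]
[ 289   35   78   75 5540] [326.97057762  71.54133574]
```

>>> drive_tool(
  moves=[
    {"x": 0.02, "y": 0.2, "z": 0, "rx": 0, "ry": 0, "rz": 0.03, "hand": -0.9},
    {"x": 0.04, "y": 0.4, "z": 0, "rx": 0, "ry": 0, "rz": 0.06, "hand": -0.9},
    {"x": 0.06, "y": 0.6, "z": 0, "rx": 0, "ry": 0, "rz": 0.09, "hand": -0.9},
    {"x": 0.08, "y": 0.85, "z": 0, "rx": 0, "ry": 0, "rz": 0.11, "hand": -0.9},
    {"x": 0.08, "y": 0.85, "z": 0, "rx": 0, "ry": 0, "rz": 0.11, "hand": -0.9},
    {"x": 0.08, "y": 0.85, "z": 0, "rx": 0, "ry": 0, "rz": 0.11, "hand": -0.9},
  ],
)

```text
t: 5.75
ee_pos: [501.0, -45.9, 71.5]
ee_rot: [-1.571, -0.001, 3.074]
wrist_force: [0.4, -0.6, -3.5]
gripper_width: 22.8
```

```bash
cat > al.py <<'E'
from h import *
from scipy.optimize import least_squares
th=-.112;R=np.array([[np.cos(th),-np.sin(th)],[np.sin(th),np.cos(th)]])
def run(P,I,zl,c=(548,-50.),o=(547.9,-51.6),full=True):
    gr=cv2.cvtColor(np.ascontiguousarray(I),cv2.COLOR_RGB2GRAY).astype(np.float32);c=np.array(c);o=np.array(o)
    def cross(p,n,rng,z):
        t=np.arange(-rng,rng+.1,.25);X=np.c_[np.array(p)+t[:,None]*np.array(n),t*0+z]
        uv=proj(P,X).astype(np.float32)
        if (uv<2).any() or (uv[:,0]>637).any() or (uv[:,1]>477).any(): return np.nan,0
        v=cv2.remap(gr,uv[:,:1],uv[:,1:],1).ravel()
        d=np.gradient(cv2.GaussianBlur(v[:,None],(1,7),0).ravel());k=np.argmax(abs(d));return t[k],d[k]
    y=range(-95,140,8);x=range(-90,95,6)
    for nm,n,pts in(('+x',(1,0),[(100,v) for v in y]),('-x',(-1,0),[(-100,v) for v in y]),('+y',(0,1),[(v,145) for v in x]),('-y',(0,-1),[(v,-105) for v in x])):
        q=np.array([cross(R@p+o,R@n,6,10) for p in pts]);g=q[abs(q[:,1])>3,0]
        if len(g):print(nm,len(g),np.median(g),g.round(1))
    A=np.arange(0,2*np.pi,np.pi/36);N=np.c_[np.cos(A),np.sin(A)]
    q=np.array([cross(c+79.5*n,n,5,zl) for n in N]);k=(abs(q[:,1])>3.5)
    f=least_squares(lambda p:N[k]@p[:2]+p[2]-q[k,0],[0,0,0],loss='soft_l1',f_scale=.4)
    print('lid',c+f.x[:2],'dr',f.x[2],'n',k.sum(),np.c_[np.degrees(A[k]),f.fun].round(1).tolist() if full else '')
E
python3 -c "
from al import *
s=manip.sense();print(s['ee_pos'],s['ee_rot'],s['wrist_force'],s['torque'],s['gripper_width'])
P=manip.camera_params('wrist');Q=dict(P);Q['extrinsics']=np.load('w1.npy')
run(Q,cv2.imread('pics/w1.png')[:,:,::-1],46,full=False)
P,b=snap('wrist','w5');run(P,b,66,full=False)
T,b=snap('top','t5');print('top now');run(T,b,66,full=False);print('top0');run(T,cv2.imread('pics/top0.png')[:,:,::-1],46,full=False)
"
```

```text
[500.98126283 -45.91801876  71.52253268] [-1.57086403e+00 -5.85468703e-04  3.07429890e+00] [ 0.43799767 -0.56822217 -3.51757906] [0.02831085 0.13354105 0.00679568] 22.77117496068104
+x 30 -0.25 [-0.2  0.  -0.2  0.   0.   0.   0.  -0.2  0.  -0.2  0.2 -0.2  0.  -0.2
 -0.5  0.  -0.2  0.2 -0.2 -0.2 -0.2  0.   0.  -0.2  0.  -0.5  0.  -0.2
 -0.2 -0.2]
-x 27 -0.25 [-5.2 -5.2 -0.2 -0.8 -0.5  0.   0.  -0.5 -0.2  0.  -0.2 -0.2 -0.8 -0.2
 -0.5 -0.2 -0.2 -0.8 -0.2  0.  -0.5 -0.2  0.2  0.2 -0.2 -5.2 -0.5]
+y 15 -0.25 [-5.5 -0.5 -0.5 -0.2 -0.8 -0.2 -0.2  3.5  2.5 -0.2 -0.2  3.2 -0.2 -0.5
 -0.5]
-y 29 -0.75 [-4.2  5.5  5.   5.2 -1.8 -1.8  5.5  4.8 -3.8 -0.8 -0.5 -0.5 -0.2  0.
 -0.8 -0.8 -0.8 -0.8 -0.5 -1.  -1.  -0.8  5.2  4.2 -1.8  5.5  5.5 -1.8
 -3.8]
lid [548.53466107 -49.81944308] dr -0.6781183276330189 n 42 
-x 21 -0.25 [ 5.2  1.5  0.8  5.2 -0.2  4.  -5.2 -2.2  5.5 -1.8  3.5  0.  -0.2 -0.2
 -0.2 -0.5  0.  -0.2  0.  -4.8 -3.2]
+y 23 -0.25 [-5.2 -0.2 -0.2 -0.2 -0.2 -0.2 -0.2 -0.2 -0.2 -0.2  3.5 -2.  -4.2 -5.5
 -5.2 -4.8  3.2 -5.2  1.   0.  -0.2 -0.2 -5. ]
-y 29 -0.75 [ 5.5  4.2  3.8  3.5  5.5  5.
[... 370 characters left out ...]
-5.  -0.2  0.   2.   1.8  2.   1.5  1.   1.   1.2  1.   1.   0.2
  2.5 -4.8 -4.8 -4.8 -4.5 -5.  -5.  -5. ]
lid [547.26297253 -50.07482813] dr -2.1784337891955405 n 5 
top0
+x 19 1.0 [-5.2 -4.   0.2  1.8  2.2  1.5  1.2  0.  -0.8  2.   1.   1.2 -0.2  1.5
  1.2  0.2 -5.  -5.   1.8]
-x 30 1.375 [ 1.2  1.8  2.2  2.8 -1.8 -1.5 -1.   2.   2.2  2.2  0.5  0.5  0.8  1.2
  1.8  2.   2.5 -2.   0.5  1.   1.5  1.8  2.2  2.8  0.2  0.8 -1.   1.5
 -5.   2.2]
+y 17 0.25 [ 0.5 -0.5 -0.2  0.   1.  -0.2  1.  -0.2  1.   1.5  0.   0.2  1.5 -0.5
  0.5  0.2 -1.8]
-y 16 -0.375 [-3.8 -5.  -0.2  0.  -0.5  0.  -5.   2.   2.5  0.2 -0.5  0.  -0.5 -0.2
 -0.8 -0.5]
lid [548.91902926 -50.0232014 ] dr -0.4365210049486926 n 41
```

>>> drive_tool(
  moves=[
    {"x": 0, "y": 0, "z": 0.2, "rx": 0, "ry": 0, "rz": 0, "hand": -0.9},
    {"x": 0, "y": 0.4, "z": 0.2, "rx": 0, "ry": 0, "rz": 0, "hand": -0.9},
    {"x": 0, "y": 0.8, "z": 0.2, "rx": 0, "ry": 0, "rz": 0, "hand": -0.9},
    {"x": 0, "y": 1.2, "z": 0.2, "rx": 0, "ry": 0, "rz": 0, "hand": -0.9},
    {"x": 0, "y": 1.55, "z": 0.2, "rx": 0, "ry": 0, "rz": 0, "hand": -0.9},
    {"x": 0, "y": 1.8, "z": 0.2, "rx": 0, "ry": 0, "rz": 0, "hand": -0.9},
    {"x": 0, "y": 1.9, "z": 0.2, "rx": 0, "ry": 0, "rz": 0, "hand": -0.9},
    {"x": 0, "y": 1.9, "z": 0.2, "rx": 0, "ry": 0, "rz": 0, "hand": -0.9},
  ],
)

```text
t: 6.65
ee_pos: [500.9, -47.9, 52.4]
ee_rot: [-1.571, -0.0, 3.074]
wrist_force: [-0.4, 0.7, -2.2]
gripper_width: 22.8
```

```bash
python3 -c "
from al import *
s=manip.sense();print(s['ee_pos'],s['ee_rot'],s['wrist_force'],s['torque'],s['gripper_width'])
P,b=snap('wrist','w6');run(P,b,47,full=True)
"
```

```text
[500.87767823 -47.85443453  52.41652543] [-1.57087621e+00 -3.72986717e-04  3.07444164e+00] [-0.44508824  0.72006371 -2.20762399] [-0.01338932  0.1150544   0.04706327] 22.837400175376395
-x 15 -1.0 [-2.5 -4.  -5.5 -1.   1.5 -5.  -4.2  0.   5.5 -0.2  0.  -0.2  0.  -4.8
 -2.8]
+y 24 -0.25 [-5.  -0.2 -0.5 -0.2 -0.2 -0.2 -0.2 -0.2 -0.5 -0.2 -0.2 -0.2  0.8 -0.8
  0.5  0.8 -0.2 -1.8 -3.2 -4.5 -5.5 -1.8 -1.8 -3. ]
-y 31 -0.75 [-4.2 -4.8  3.8  2.8  5.   4.5  3.8  3.2  2.5 -1.  -0.8 -1.  -1.  -0.8
 -0.8 -1.  -0.8 -0.8 -1.  -1.  -1.  -0.8 -0.8 -0.8  3.   2.5  4.5  4.
  3.   2.2  4.5]
lid [547.68303152 -50.42859397] dr -0.2939300899558558 n 35 [[25.0, -0.0], [30.0, -0.0], [35.0, -0.3], [40.0, 0.4], [45.0, 0.2], [50.0, 0.4], [75.0, 0.7], [80.0, 1.0], [85.0, -3.0], [110.0, 1.4], [145.0, -4.8], [170.0, -0.8], [175.0, -0.3], [180.0, -0.5], [185.0, -1.2], [220.0, 4.2], [225.0, 0.7], [230.0, 0.7], [235.0, -2.0], [255.0, 0.5], [260.0, 0.7], [265.0, 0.2], [270.0, 0.4], [275.0, 0.4], [280.0, 0.1], [285.0, 0.3], [290.0, -0.2], [295.0, -0.0], [300.0, -0.1], [305.0, -0.4], [310.0, -0.2], [315.0, -0.5], [320.0, -0.3], [325.0, -0.3], [330.0, -0.6]]
```

>>> drive_tool(
  moves=[
    {"x": 0, "y": 0, "z": 0.07, "rx": 0, "ry": 0, "rz": 0, "hand": -0.9},
    {"x": 0, "y": 0.05, "z": 0.07, "rx": 0, "ry": 0, "rz": 0, "hand": -0.9},
    {"x": 0, "y": 0.08, "z": 0.07, "rx": 0, "ry": 0, "rz": 0, "hand": -0.9},
    {"x": 0, "y": 0.08, "z": 0.07, "rx": 0, "ry": 0, "rz": 0, "hand": -0.9},
  ],
)

```text
t: 7.1
ee_pos: [501.1, -48.7, 51.9]
ee_rot: [-1.571, 0.0, 3.074]
wrist_force: [-0.7, 0.8, -3.1]
gripper_width: 22.6
```

>>> drive_tool(
  moves=[
    {"x": 0, "y": 0, "z": 0, "rx": 0, "ry": 0, "rz": 0, "hand": -0.4},
    {"x": 0, "y": 0, "z": 0, "rx": 0, "ry": 0, "rz": 0, "hand": -0.3},
    {"x": 0, "y": 0, "z": 0, "rx": 0, "ry": 0, "rz": 0, "hand": -0.1},
    {"x": 0, "y": 0, "z": 0, "rx": 0, "ry": 0, "rz": 0, "hand": 0.1},
    {"x": 0, "y": 0, "z": 0, "rx": 0, "ry": 0, "rz": 0, "hand": 0.2},
    {"x": 0, "y": 0, "z": 0, "rx": 0, "ry": 0, "rz": 0, "hand": 0.2},
  ],
)

```text
t: 7.7
ee_pos: [501.0, -48.6, 51.9]
ee_rot: [-1.571, 0.0, 3.074]
wrist_force: [-0.3, 0.4, 0.8]
gripper_width: 51.2
```

>>> drive_tool(
  moves=[
    {"x": 0, "y": -2, "z": 0, "rx": 0, "ry": 0, "rz": 0, "hand": 0.2},
    {"x": 0, "y": -4, "z": 0, "rx": 0, "ry": 0, "rz": 0, "hand": 0.2},
    {"x": 0, "y": -7, "z": 0, "rx": 0, "ry": 0, "rz": 0, "hand": 0.2},
    {"x": 0, "y": -10, "z": 0, "rx": 0, "ry": 0, "rz": 0, "hand": 0.2},
    {"x": 0, "y": -13.8, "z": 0, "rx": 0, "ry": 0, "rz": 0, "hand": 0.2},
    {"x": 0, "y": -13.8, "z": 0, "rx": 0, "ry": 0, "rz": 0, "hand": 0.2},
    {"x": 0, "y": -13.8, "z": 0, "rx": 0, "ry": 0, "rz": 0, "hand": 0.2},
  ],
)

```text
t: 8.4
ee_pos: [501.8, -48.8, 191.1]
ee_rot: [-1.57, 0.003, 3.074]
wrist_force: [-0.1, 0.1, -0.7]
gripper_width: 51.6
```

```bash
python3 -c "
from al import *
s=manip.sense();print(s['ee_pos'],s['ee_rot'],s['wrist_force'])
P,b=snap('wrist','w7');np.save('w7.npy',P['extrinsics']);run(P,b,46,full=True)
T,b=snap('top','t7');print('top');run(T,b,46,full=False)
"
```

```text
[501.81155393 -48.81403147 191.11364523] [-1.57027010e+00  2.89954749e-03  3.07442375e+00] [-0.06191132  0.0669456  -0.69858324]
+x 30 -0.25 [-5.2 -0.2  0.  -0.2  0.   0.   0.2  0.   0.  -0.2  0.  -0.2 -0.2 -0.2
  0.   0.   0.   0.   0.  -0.2 -0.2 -0.2 -0.2 -0.2 -0.8 -0.2 -0.2 -0.2
 -0.5  0. ]
-x 28 -0.25 [-5.5 -5.2  0.  -0.5  0.  -0.2 -0.8 -0.5 -0.2  0.2 -0.5 -0.2  0.2 -0.5
 -0.2  0.2 -0.5 -0.2  0.2 -0.5  0.   0.  -0.2  0.   0.2 -0.2 -5.  -5.2]
+y 17 -0.25 [-5.5 -0.5 -0.5 -0.2 -0.5 -0.5 -0.2  2.5  3.5 -0.2 -3.8  1.8  2.8 -0.2
 -0.2 -0.2 -5.5]
-y 28 -0.75 [-5.  -5.2  5.2  4.5 -1.8 -2.  -2.   5.2 -1.8 -0.5 -1.  -0.8 -0.5 -0.5
 -0.5 -0.5 -0.8 -0.2 -0.5 -0.2 -0.8 -3.  -2.  -1.8 -1.8  5.5  4.8 -4. ]
lid [548.73415311 -51.43298965] dr -0.6841782744914108 n 40 [[10.0, 0.3], [15.0, 0.4], [20.0, 0.3], [25.0, -5.1], [30.0, -0.0], [40.0, -3.0], [45.0, -0.7], [50.0, 0.2], [70.0, 0.2], [75.0, 0.4], [80.0, 0.0], [85.0, -0.3], [220.0, -2.8], [225.0, 0.3], [230.0, -0.1], [235.0, 0.1], [240.0, -0.3], [245.0, 0.1], [250.0, 0.2], [255.0, 0.0], [260.0, 0.1], [265.0, 0.2], [270.0, 0.2], [275.0, 0.6], [280.0, -0.1], [285.0, 0.1], [290.0, -0.1], [295.0, -0.1], [300.0, -0.1], [305.0, -0.3], [310.0, -0.1], [315.0, -0.4], [320.0, -0.2], [325.0, -0.0], [330.0, -0.3], [335.0, 0.1], [340.0, -0.0], [345.0, 0.1], [350.0, 0.5], [355.0, 0.2]]
top
+x 4 -2.625 [-0.2 -5.  -5.   1.8]
-x 1 2.25 [2.2]
+y 5 1.0 [ 0.5  1.   1.   1.5 -1.8]
-y 22 1.375 [-3.8 -4.  -4.2 -2.2 -2.  -2.2 -0.5  0.  -0.2 -0.2  1.5  1.2  1.5  4.
  4.   3.8  3.8  5.   5.   5.   5.   5. ]
lid [544.98442748 -49.37910258] dr -2.854765096562787 n 16
```

View pics/w7.png

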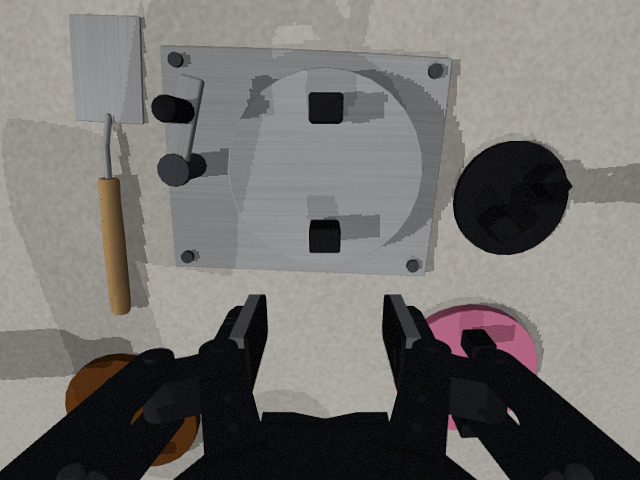

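Relative to the station, the lid now measures about (+0.8, −0.1) mm off centre. The knob top is near (165,108) and the post top near (173,170). Next is the keeper.

```bash
python3 -c "
from p import *
P=manip.camera_params('wrist');I=cv2.imread('pics/w7.png')
k=plane(P,[(165,108)],94)[0];print('knobtop',k,'bottom end',plane(P,[(185,109)],58)[0])
print('post at z',[(z,plane(P,[(173,170)],z)[0].round(1)) for z in (66,80,94)])
T=manip.camera_params('top');print(plane(T,[(287.2,208.6)],76))
piv=np.array([561.1,66.0])
for kk in(k,): 
    v=kk[:2]-piv;print(np.hypot(*v),np.arctan2(v[1],v[0])+.112+np.pi/2)
    q=np.arctan2(v[1],v[0])+.112+np.pi/2;t=piv+45*np.array([np.cos(q-np.pi/2-.112),np.sin(q-np.pi/2-.112)]);print(q,t)
    shift([t[0],t[1],110],[-np.pi/2,0,3.074])
"
```

```text
knobtop [600.29226729  48.50882691  94.        ] bottom end [601.87608693  48.94346872  58.        ]
post at z [(66, array([558.8,  62.6,  66. ])), (80, array([559.7,  56.5,  80. ])), (94, array([560.7,  50.4,  94. ]))]
[[602.78358073  49.86331336  76.        ]]
42.9182356520707 1.2630307250874921
1.2630307250874921 [602.19330221  47.66041131]
pos [499.9 -48.4 188.5] rot [-1.571e+00 -2.000e-03  3.074e+00] shift cm [ -9.58   7.83 -10.26] turn [0.    0.    0.002]
```

>>> drive_tool(
  moves=[
    {"x": -3.2, "y": 0, "z": -3.5, "rx": 0, "ry": 0, "rz": 0, "hand": 0.2},
    {"x": -6.4, "y": 0, "z": -7, "rx": 0, "ry": 0, "rz": 0, "hand": 0.2},
    {"x": -9.5, "y": 0, "z": -10.4, "rx": 0, "ry": 0, "rz": 0, "hand": 0.2},
    {"x": -9.5, "y": 2, "z": -10.4, "rx": 0, "ry": 0, "rz": 0, "hand": 0.2},
    {"x": -9.5, "y": 4, "z": -10.4, "rx": 0, "ry": 0, "rz": 0, "hand": 0.2},
    {"x": -9.5, "y": 6, "z": -10.4, "rx": 0, "ry": 0, "rz": 0, "hand": 0.2},
    {"x": -9.5, "y": 7, "z": -10.4, "rx": 0, "ry": 0, "rz": 0, "hand": 0.2},
    {"x": -9.5, "y": 7, "z": -10.4, "rx": 0, "ry": 0, "rz": 0, "hand": 0.2},
  ],
)

```text
t: 9.3
ee_pos: [599.9, 48.8, 116.0]
ee_rot: [-1.571, -0.007, 3.074]
wrist_force: [0.4, 0.6, 0.3]
gripper_width: 50.8
```

```bash
python3 -c "
from p import *
shift([601.7,48.8,67],[-np.pi/2,0,3.074])
P,I=snap('wrist','w8');cv2.imwrite('pics/w8c.png',I[120:480,100:560,::-1])"
```

```text
pos [599.9  48.8 116. ] rot [-1.571 -0.007  3.074] shift cm [-0.22  4.9  -0.01] turn [-0.     0.     0.007]
```

View pics/w8c.png

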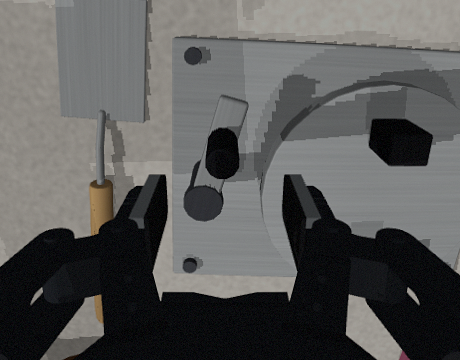

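The knob is centred between the open fingers at crop x≈222. I'll go down and close lightly.

>>> drive_tool(
  moves=[
    {"x": -0.2, "y": 2, "z": 0, "rx": 0, "ry": 0, "rz": 0, "hand": 0.2},
    {"x": -0.2, "y": 4, "z": 0, "rx": 0, "ry": 0, "rz": 0, "hand": 0.2},
    {"x": -0.2, "y": 4.8, "z": 0, "rx": 0, "ry": 0, "rz": 0, "hand": 0.2},
    {"x": -0.2, "y": 4.8, "z": 0, "rx": 0, "ry": 0, "rz": 0, "hand": 0},
    {"x": -0.2, "y": 4.8, "z": 0, "rx": 0, "ry": 0, "rz": 0, "hand": -0.3},
    {"x": -0.2, "y": 4.8, "z": 0, "rx": 0, "ry": 0, "rz": 0, "hand": -0.9},
    {"x": -0.2, "y": 4.8, "z": 0, "rx": 0, "ry": 0, "rz": 0, "hand": -0.9},
    {"x": -0.2, "y": 4.8, "z": 0, "rx": 0, "ry": 0, "rz": 0, "hand": -0.9},
  ],
  force=25,
)

```text
t: 10.15
ee_pos: [605.9, 48.7, 73.5]
ee_rot: [-1.571, 0.003, 3.074]
wrist_force: [-0.7, 0.2, 4.8]
gripper_width: 17.1
```

```bash
python3 -c "
from p import *
s=manip.sense();p=s['ee_pos'];print(p,s['wrist_force'],s['gripper_width'])
piv=np.array([561.1,66.0]);v=p[:2]-piv;q0=np.arctan2(v[1],v[0])+.112+np.pi/2;print('r',np.hypot(*v),'q',q0)
R=Ro.from_euler('xyz',s['ee_rot'])
for q in np.linspace(q0,0,9)[1:]:
    a=q-np.pi/2-.112;t=piv+45*np.array([np.cos(a),np.sin(a)]);print(round(q,2),t.round(1),(R.inv().apply([t[0]-p[0],t[1]-p[1],0])/10).round(2))
"
```

```text
[605.92135175  48.73457796  73.50998119] [-0.69395309  0.24085975  4.75577196] 17.087901195841507
r 48.031743366199144 q 1.3151087031336102
1.15 [599.9  43.2] [ 0.57 -0.    0.6 ]
0.99 [595.6  37.1] [ 0.95 -0.    1.23]
0.82 [590.4  31.9] [ 1.43 -0.    1.79]
0.66 [584.5  27.5] [ 2.   -0.01  2.26]
0.49 [577.8  24.2] [ 2.64 -0.01  2.63]
0.33 [570.8  22.1] [ 3.33 -0.01  2.9 ]
0.16 [563.5  21.1] [ 4.05 -0.01  3.05]
0.0 [556.1  21.3] [ 4.79 -0.01  3.07]
```

>>> drive_tool(
  moves=[
    {"x": 0.23, "y": 0, "z": 0.6, "rx": 0, "ry": 0, "rz": 0, "hand": -0.9},
    {"x": 0.61, "y": 0, "z": 1.22, "rx": 0, "ry": 0, "rz": 0, "hand": -0.9},
    {"x": 1.09, "y": 0, "z": 1.77, "rx": 0, "ry": 0, "rz": 0, "hand": -0.9},
    {"x": 1.66, "y": 0, "z": 2.24, "rx": 0, "ry": 0, "rz": 0, "hand": -0.9},
    {"x": 2.3, "y": 0, "z": 2.61, "rx": 0, "ry": 0, "rz": 0, "hand": -0.9},
    {"x": 2.99, "y": 0, "z": 2.88, "rx": 0, "ry": 0, "rz": 0, "hand": -0.9},
    {"x": 3.71, "y": 0, "z": 3.03, "rx": 0, "ry": 0, "rz": 0, "hand": -0.9},
    {"x": 3.71, "y": 0, "z": 3.03, "rx": 0, "ry": 0, "rz": 0, "hand": -0.9},
  ],
)

```text
t: 10.95
ee_pos: [567.7, 21.2, 73.5]
ee_rot: [-1.572, 0.006, 3.073]
wrist_force: [2.7, 2.0, 3.5]
gripper_width: 16.9
```

>>> drive_tool(
  moves=[
    {"x": 0.3, "y": 0, "z": 0, "rx": 0, "ry": 0, "rz": 0, "hand": -0.9},
    {"x": 0.6, "y": 0, "z": 0, "rx": 0, "ry": 0, "rz": 0, "hand": -0.9},
    {"x": 0.85, "y": 0, "z": 0, "rx": 0, "ry": 0, "rz": 0, "hand": -0.9},
    {"x": 0.95, "y": 0, "z": 0, "rx": 0, "ry": 0, "rz": 0, "hand": -0.9},
    {"x": 0.95, "y": 0, "z": 0, "rx": 0, "ry": 0, "rz": 0, "hand": -0.9},
  ],
)

```text
t: 11.45
ee_pos: [558.4, 20.7, 73.4]
ee_rot: [-1.57, 0.005, 3.074]
wrist_force: [5.0, -1.1, 5.3]
gripper_width: 17.0
```

```bash
python3 -c "
from p import *
s=manip.sense();p=s['ee_pos'];print(p,s['wrist_force'],s['gripper_width'])
P,I=snap('wrist','w9');cv2.imwrite('pics/w9c.png',I[100:480,100:560,::-1])"
```

```text
[558.40380233  20.65930033  73.43319182] [ 4.97165228 -1.12521109  5.3429337 ] 16.971858191175766
```

View pics/w9c.png

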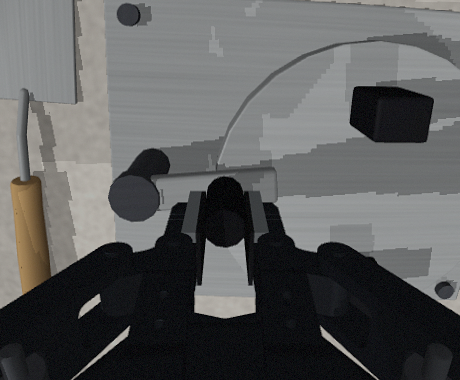

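The keeper arm runs from crop (158,190) to (275,183), nearly home but not clearly at the stop. I'll push a bit further.

>>> drive_tool(
  moves=[
    {"x": 0.2, "y": 0, "z": 0, "rx": 0, "ry": 0, "rz": 0, "hand": -0.9},
    {"x": 0.4, "y": 0, "z": 0, "rx": 0, "ry": 0, "rz": 0, "hand": -0.9},
    {"x": 0.6, "y": 0, "z": 0, "rx": 0, "ry": 0, "rz": 0, "hand": -0.9},
    {"x": 0.6, "y": 0, "z": 0, "rx": 0, "ry": 0, "rz": 0, "hand": -0.9},
  ],
)

```text
t: 11.9
ee_pos: [552.2, 21.0, 73.4]
ee_rot: [-1.569, 0.005, 3.074]
wrist_force: [4.0, -0.7, 5.6]
gripper_width: 17.1
```

```bash
python3 -c "
from p import *
s=manip.sense();p=s['ee_pos'];print(p,s['wrist_force'],s['gripper_width'])"
```

```text
[552.1886256   20.99829649  73.41776594] [ 4.00583946 -0.70237354  5.60569511] 17.098661523303296
```

>>> drive_tool(
  moves=[
    {"x": 0, "y": 0, "z": 0, "rx": 0, "ry": 0, "rz": 0, "hand": -0.4},
    {"x": 0, "y": 0, "z": 0, "rx": 0, "ry": 0, "rz": 0, "hand": -0.2},
    {"x": 0, "y": 0, "z": 0, "rx": 0, "ry": 0, "rz": 0, "hand": -0.1},
    {"x": 0, "y": -2, "z": 0, "rx": 0, "ry": 0, "rz": 0, "hand": -0.1},
    {"x": 0, "y": -5, "z": 0, "rx": 0, "ry": 0, "rz": 0, "hand": -0.1},
    {"x": 0, "y": -9, "z": 0, "rx": 0, "ry": 0, "rz": 0, "hand": -0.1},
    {"x": 3, "y": -13, "z": 3, "rx": 0, "ry": 0, "rz": 0, "hand": -0.1},
    {"x": 5, "y": -13, "z": 6, "rx": 0, "ry": 0, "rz": 0, "hand": -0.1},
  ],
)

```text
t: 12.7
ee_pos: [498.3, -34.7, 206.3]
ee_rot: [-1.57, 0.007, 3.078]
wrist_force: [-0.4, -1.7, -0.3]
gripper_width: 38.2
```

>>> drive_tool(
  moves=[
    {"x": 0, "y": 0, "z": 0, "rx": 0, "ry": 0, "rz": 0, "hand": -0.1},
    {"x": 0, "y": 0, "z": 0, "rx": 0, "ry": 0, "rz": 0, "hand": -0.1},
    {"x": 0, "y": 0, "z": 0, "rx": 0, "ry": 0, "rz": 0, "hand": -0.1},
  ],
)

```text
t: 13.0
ee_pos: [495.7, -33.9, 200.6]
ee_rot: [-1.572, -0.002, 3.075]
wrist_force: [0.5, -0.4, 0.3]
gripper_width: 38.3
```

```bash
python3 -c "
from al import *
s=manip.sense();print(s['ee_pos'],s['ee_rot'],s['wrist_force'])
P,b=snap('wrist','w10');np.save('w10.npy',P['extrinsics']);run(P,b,46,full=False)
o=np.array([547.9,-51.3]);piv=np.r_[o+R@[0,118]]
print('home tip sides',proj(P,[np.r_[o+R@v,58] for v in[(9,47),(-9,47),(9,118),(-9,118)]]),'home knob',proj(P,np.r_[o+R@[0,73],94]))
"
```

```text
[495.70229934 -33.92726287 200.63590249] [-1.57158449e+00 -2.31466541e-03  3.07459178e+00] [ 0.49033398 -0.4455435   0.29734835]
+x 30 -0.25 [-5.2  0.  -0.5  0.   0.   0.  -0.2  0.  -0.2 -0.5 -0.2 -0.5 -0.2 -0.5
 -0.2 -0.5  0.  -0.5  0.  -0.2  0.  -0.2 -0.2 -0.5 -0.2 -0.2  0.  -0.2
  0.   0. ]
-x 29 0.0 [-5.2 -5.5  0.  -0.5  0.   0.2  0.   0.2 -0.5  0.   0.2 -0.5 -0.2  0.2
 -0.5 -0.2  0.2 -0.5 -0.2  0.2 -0.5  0.   0.2 -0.2  0.   0.2 -0.2 -5.2
  0.5]
+y 17 -0.25 [-0.2 -0.2  0.  -0.5  1.  -2.8  4.2  5.5  5.2  2.  -0.5 -0.2  0.2 -0.5
  0.8 -0.5 -0.5]
-y 27 -0.75 [-4.5 -5.2  5.   5.  -2.  -1.8  5.2  4.5 -3.2 -1.  -0.2  0.  -0.8 -0.8
 -1.2 -1.  -0.8 -0.8 -0.8 -0.8  4.8  4.  -1.8 -1.8  5.   4.2 -3.8]
lid [548.86725264 -51.50834695] dr -0.7612681733079831 n 29 
home tip sides [[283.91145491 150.07466092]
 [283.60443817 173.04066698]
 [194.71609633 146.672665  ]
 [195.91284705 169.57033897]] home knob [[240.86054995 164.08850651]]
```

View pics/w10.png

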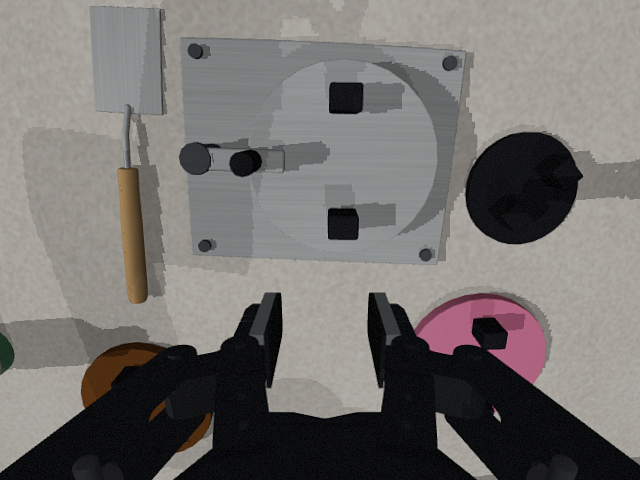

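```bash
python3 -c "
from workcell import manip
s=manip.sense();print(s['t'],s['ee_pos'],abs(s['joint_vel']).max());print(manip.hand_in())"
```

```text
13.05 [495.90533772 -33.78947779 200.60675254] 0.008898581193326734
the job is handed in; nothing more can be done
None
```

I vented the dish, put the lid back, swung the keeper home and handed the job in at t ≈ 13 s of the 51 s allowed. The hand-in gave no verdict.

- **Tilt:** I gripped the lug nearest the robot and tilted the lid 0.11 rad about its opposite edge. The wrist carried only about 2 N of the lid's roughly 3.4 N, so I judged that the far edge was still resting on the dish.
- **Lift:** I raised the whole lid about 16 mm while still tilted, then levelled it at about 20 mm. The wrist then carried the full 3.4 N.
- **Replacing:** The lid started about 1.5 mm off centre towards the keeper. Closing on the lug seemed to push it about 1 mm further. I corrected for this on the way down and let go only after it was seated.
- **Keeper:** I held the knob lightly and moved it round its arc. It slipped or rolled in the pads near the end, so I pushed 6 mm further.

**Last checks, from the wrist camera:**
- **Lid position:** It lies about (+0.9, −0.2) mm from the station's axis. The x value is less certain, because the lid's edge nearest the robot showed little contrast.
- **Lid height and tilt:** I did not measure these separately after release. The tool was level and back at its gripping height when I let go.
- **Keeper:** The tip and knob appear within about 2 pixels of their predicted home position.
- **Bystanders:** Nothing looked moved in the wrist view. I did not measure the bystanders, and the hammer, the wax can and two of the discs were not in that final view.
- **Top camera:** It could not confirm the final lid position because the arm blocked its view, and its numbers were unusable.

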